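Stand a gel cassette square on the pouring stand

TASK

Take the larger of the two empty glass gel cassettes out of the drying rack and stand it, same way up and same face forward, on the sloping pouring stand, square in the corner: bottom edge fully down on the ledge, back flat against the panel, and right-hand edge touching the side stop. The ledge and the stop have been clamped for another gel and must be found by feel or by eye; it is glass, so set it down gently, and leave the smaller cassette, the bottle and the timer where they are.

Things in the scene. Friction and masses are not known exactly. Their poses are not given: they have to be found in the camera images.
- cassette: Larger gel cassette: flat sandwich of two pale grey-green glass plates, 140 mm wide (y), 140 mm tall (z), 8.6 mm thick (x), grey clips on the upright edges, black gasket along the bottom; 0.27 to 0.43 kg. Origin: middle of its bottom edge. It stands upright in the rack, front (-x) to the robot; pinch its top edge from above. On the stand: z up the slope, same face to the front.
- cassette_mid (a point): Centre of the larger cassette, 70 mm above its bottom edge, axes as cassette.
- small_cassette: Smaller gel cassette, made the same way: 100 mm wide, 100 mm tall, 8.6 mm thick. Origin: middle of its bottom edge. It stays in the rack; which of the two outer places it has varies.
- rack: Drying rack fixed to the bench: white base 136 x 96 mm, three places 38 mm apart along its x, between 6 mm steel pins reaching 71 mm above the bench (10.4 mm clear). Origin: centre of its underside. The cassettes stand 14 mm above the bench in the outer places (x = -38 and +38 mm) and come out straight up.
- stand: Pouring stand fixed to the bench: aluminium base 170 x 230 mm, sloping white panel facing the robot, with a ledge and a side stop. Friction on it is about 0.5 to 0.7: a cassette let go slides down to the ledge, but not sideways, and a bottom edge set down clear of the panel may stay there. Origin: centre of its underside; x to the back, y left seen from the robot.
- panel: The stand's white panel: 220 mm wide, 125 mm long up the slope, 6 mm thick, at 60 degrees to the bench. Origin: middle of the lower end of its face, 22 mm above the bench; x into the panel (face at x = 0), y to the left seen from the robot, z up the slope. A seated cassette reaches 45 to 65 mm beyond its upper end, so fingers may straddle the top 40 mm.
- ledge_low (a point): Point on the panel's face (axes as panel), 30 mm up from its lower end: the lowest setting of the LEDGE, an aluminium bar at right angles to the face, 220 mm long, 24 mm deep, 10 mm thick. Its upper side is clamped 0 to 20 mm up the slope from here; the amount is not reported: feel or look. It does not shift under 20 N.
- stop_inner (a point): Point on the panel's face (axes as panel), 65 mm right (-y) of its middle line, 30 mm up: innermost setting of the SIDE STOP, an aluminium block 20 mm wide, 26 mm high, standing on the ledge. Its left (+y) face is clamped 0 to 25 mm further right (-y) than here; the amount is not reported: feel or look. It does not shift under 20 N.
- bottle: Bystander: reagent bottle with a blue cap, 58 mm diameter, 121 mm tall, origin at the centre of its underside.
- timer: Bystander: white bench timer, 62 x 72 x 20 mm, origin at the centre of its underside.
Mind the look-alikes: they are no part of the job. What is shaped like the cassette but orange is not meant.

How it is judged (in metres and radians):
On the way, in this order (a step that is already met when the one before it is completed fails the run):
1. the larger cassette is lifted clear out of the drying rack (height (world z) of cassette_mid above 0.135 m), for 0.1 s.
2. the larger cassette stands on the ledge of the pouring stand (contact force between cassette and ledge_c0 above 0.3 N), for 0.1 s.
At the end, for the whole second after the job is handed in: The larger cassette stands released and still, upright on the stand: on the ledge (gap under 2 mm), within 2.5 mm of the side stop and 3 mm of the panel, square to it within 2 degrees, same face forward; the small cassette within 20 mm, bottle and timer within 30 mm of their starts (z of ledge_c0 in the frame of cassette above -0.007 m and y of side_stop_c0 in the frame of cassette between -0.0825 and -0.078 m and x of cassette_mid in the frame of panel between -0.0073 and 0 m and angle between the x axis of cassette and the x axis of panel, either way round below 0.035 rad and angle between the z axis of cassette and the z axis of panel, either way round below 0.035 rad and angle between cassette's own z axis and vertical below 0.7 rad and linear speed of cassette below 0.02 m/s and contact force between cassette and ledge_c0 above 0.3 N and distance of small_cassette from where it was at the start of the episode below 0.02 m and distance of each of bottle, timer from where it was at the start of the episode below 0.03 m); the robot touches nothing.
It fails at once if the glass is banged or pressed on the stand with more than 40 N (contact force between cassette and stand above 40 N).
It fails at once if the smaller cassette is disturbed (moved more than 20 mm) (distance of small_cassette from where it was at the start of the episode above 0.02 m).
It fails at once if the bottle or the timer is knocked away (more than 30 mm) (distance of any of bottle, timer from where it was at the start of the episode above 0.03 m).
It also fails if it takes over 54 s, if anything falls off the work surface, if the arm or the gripper's body presses on something with over 40 N, if the wrist force passes 120 N, or if a joint passes its speed limit or range.

ROBOT

A 6-joint arm with a two-finger parallel gripper is mounted at the origin on a cart in front of the work surface, level with it; the furniture and walls round the work are solid. World frame = base frame: x ahead of the robot, y to its left, z up, the work surface at z = 0. Lengths are in mm, angles in rad, forces in N, time in s.
With the tool pointing down it reaches from about 325 to 875 mm from the base axis. Payload 4.4 kg.
Tool frame: the origin (TCP) lies at the very end of the fingers, on their centre line; the grasp point (between the pads) lies 19 mm behind it; z points along the fingers, y is the direction in which the jaws open and shut (so a half turn about z gives the same grasp; the last joint's range is limited). The gripper opens to 85 mm and grips with 20 to 120 N. Pads are 22 mm wide; open, the fingers measure 114 mm over their backs; the gripper's body (76 mm by 85 mm) begins 54 mm behind the grasp point. The pads swing forward as they close: fully open they stand 13 mm farther back than shut.
Start: joints at [1.147, 0.207, 1.542, -0, 1.393, -0.15], TCP at [155.485, 553.581, 231.282] pointing down, gripper open.
Joint ranges: [-2.73, 2.73], [-0.86, 2.22], [0.23, 2.46], [-1.11, 4.25], [0.08, 2.63], [-2.82, 2.82]. Speed limits (rad/s): [2.79, 2.79, 3.14, 3.14, 3.14, 3.14].

INTERFACE

Orientations are given as a unit quaternion [w, x, y, z].
In Python, from rig import bot gives the robot as it stands.
- The arm moves only by the tool servo_tool, never from a script. Its argument "steps" is a list that holds one entry, the list of rows, each a list of 7 numbers: the gripper command: -1 is shut, 1 is fully open, values between are in proportion, then the shift along the world's x, y, z each as a share of 200 mm, from -1 to 1, then the turn, a rotation vector about the world's x, y, z each as a share of 60 degrees, from -1 to 1. In form: [[[grip, dx, dy, dz, rx, ry, rz], ...]]. A call has exactly 10 rows; each row shifts and turns the commanded pose from where the row before left it; what a row does not reach is not made up. A row lasts 1/10 s, in which the tool goes at most 50 mm and 8.59 degrees, less where a joint would pass 70% of its speed; a pose out of reach is approached as far as the arm can. A call with a number of a shift or a turn outside -1 to 1 is refused whole. A call with a gripper value outside its range is refused whole. The fingers move at their own pace and stop on an object; the grip force is fixed at half the most. Time passes only in rows, so rows that do not move let the fingers close, or fill a call up. It gives the time, the measured TCP pose, the force and the opening at its end, in the units of the state.
- bot.sense(): the state, without advancing time (a new reading comes with each control period).
- bot.snapshot(name): name is "scene" or "side" or "wrist"; returns a dict with "img" (420x560x3 uint8, blue, green, red), "depth" (420x560 float32, mm along the optical axis (not along the pixel's ray), 0 where there is no reading), "vfov" (degrees; the focal length in pixels is half the picture's height over the tangent of half this angle, whatever the lens; pixels are square), "cx", "cy" (the principal point, pixels), "T" (4x4, takes a point from camera to world coordinates). Camera axes: x right, y up, looking along -z (the intrinsics and any distortion apply to the point x, -y, -z); pixel columns grow to the right and rows downward; lengths in mm; the calibration is good to about 2 mm. A picture is of the moment at which its call begins.
- bot.finish_job(): hands the job in, once; it reports no verdict.
The state is a dict: "clock": time; "q": joint angles; "qd": joint speeds; "joint_efforts": joint torques, N m; "position": TCP position; "tcp_rot": TCP orientation; "ft_force": force on the tool from outside, world axes, zero at the start; "torque": the same for the moment, N m; "finger_gap": opening from 0.0 (shut) to 1.0 (fully open).
Only numpy, scipy, OpenCV 4.12 (cv2) and the standard library are available. Lean on these libraries where they do the work, as an engineer would, in place of code of your own. Each camera call takes 0.05 s, during which the arm holds its last target.

## Working session

There is one attempt and no reset: what is moved stays moved. The work goes in short steps, Python scripts to look and compute and a tool call to move; the robot and the scene stay as the last step left them, time stands still between calls to the robot, and variables do not carry over. Pictures are saved under pics/ and viewed, and the job is handed in when it is done.

Besides the shell and the picture viewer there is one more tool, called after "Emit:" as name(argument=value, ...), one argument or row to a line, values as JSON. servo_tool: Moves the arm, as the interface text tells. Its arguments: {"type":"object","properties":{"steps":{"type":"array"}},"required":["steps"]}

```bash
mkdir -p pics; ls; cat > h.py <<'E'
import numpy as np, cv2, pickle
from rig import bot
def snap(n,tag):
    s=bot.snapshot(n); pickle.dump(s,open(f'pics/{tag}.pkl','wb')); cv2.imwrite(f'pics/{tag}.png',s['img']); return s
def load(tag): return pickle.load(open(f'pics/{tag}.pkl','rb'))
def f(s): return s['img'].shape[0]/2/np.tan(np.radians(s['vfov'])/2)
def ray(s,u,v):
    F=f(s); d=np.array([(u-s['cx'])/F,-(v-s['cy'])/F,-1.]); T=np.array(s['T']); return T[:3,3],T[:3,:3]@d
def pt(s,u,v,d=None):
    o,r=ray(s,u,v); 
    if d is None: d=s['depth'][int(round(v)),int(round(u))]
    return o+r*d
def plane(s,u,v,n,p):
    o,r=ray(s,u,v); n=np.array(n,float); return o+r*(n@(np.array(p)-o))/(n@r)
def proj(s,P):
    T=np.array(s['T']); c=T[:3,:3].T@(np.array(P)-T[:3,3]); F=f(s); return s['cx']+F*c[0]/-c[2], s['cy']-F*c[1]/-c[2]
E
python3 - <<'E'
from h import *
for n in ['scene','side','wrist']:
    s=snap(n,n+'0'); print(n,s['vfov'],s['cx'],s['cy'],np.round(s['T'],3).tolist(),[k for k in s])
print(bot.sense())
E
```

```text
pics
scene 56.10795632253394 280.8323271499467 212.3661613665919 [[0.539, 0.486, -0.688, -250.162], [-0.842, 0.301, -0.447, -581.848], [-0.01, 0.82, 0.572, 622.328], [0.0, 0.0, 0.0, 1.0]] ['img', 'depth', 'vfov', 'cx', 'cy', 'T']
side 54.723077002183246 280.75967267185683 209.99921818242794 [[0.946, 0.177, -0.272, 151.694], [-0.323, 0.459, -0.828, -883.959], [-0.022, 0.871, 0.491, 516.307], [0.0, 0.0, 0.0, 1.0]] ['img', 'depth', 'vfov', 'cx', 'cy', 'T']
wrist 60.62379921069101 278.01310424008494 213.34934759791344 [[0.27, -0.916, -0.296, 77.624], [0.963, 0.256, 0.086, 574.958], [-0.003, -0.308, 0.951, 372.294], [0.0, 0.0, 0.0, 1.0]] ['img', 'depth', 'vfov', 'cx', 'cy', 'T']
{'clock': 0.15, 'q': array([ 1.14651648e+00,  2.07287791e-01,  1.54262539e+00, -2.76404419e-05,
        1.39350242e+00, -1.50463965e-01]), 'qd': array([-9.82167480e-05, -2.41308007e-03, -3.46555597e-03, -1.03633384e-03,
       -2.13625008e-03, -9.89118590e-04]), 'joint_efforts': array([ 2.89974232e-04, -3.83506966e+01, -2.92040169e+01, -2.66916004e-04,
        6.55799755e-03, -1.33096631e-05]), 'position': array([155.23837819, 553.03672531, 230.35662347]), 'tcp_rot': array([-2.45298381e-04,  1.36478163e-01,  9.90642660e-01, -8.77952315e-04]), 'ft_force': array([-0.04101301, -0.52552445, -0.25892307]), 'torque': array([0.00237059, 0.0288492 , 0.02423851]), 'finger_gap': 1.0006093946919474}
```

View pics/scene0.png

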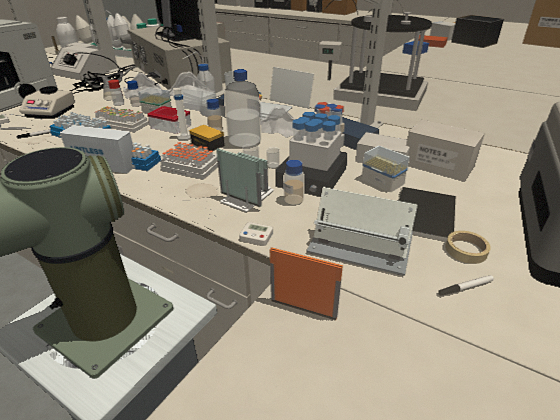

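View pics/side0.png

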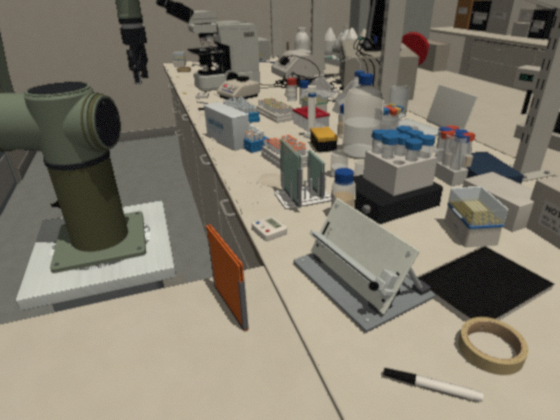

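View pics/wrist0.png

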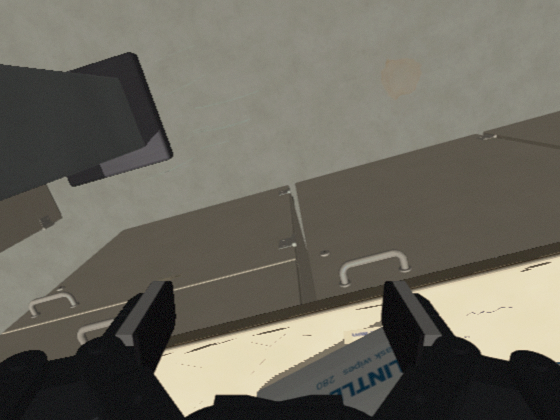

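```bash
python3 - <<'E'
from h import *
a=load('scene0')['img'][130:290,200:430]; b=load('side0')['img'][130:330,230:450]
cv2.imwrite('pics/c1.png',cv2.resize(a,None,fx=3.4,fy=3.4,interpolation=2)); cv2.imwrite('pics/c2.png',cv2.resize(b,None,fx=3,fy=3,interpolation=2))
for n,l in [('scene0',[(240,175),(262,185),(293,185),(256,232),(360,215),(340,250),(300,285),(220,210)]),('side0',[(288,175),(316,178),(343,195),(268,228),(365,240),(225,270),(330,290)])]:
    s=load(n)
    for p in l: print(n,p,s['depth'][p[1],p[0]],np.round(pt(s,*p),1))
E
```

```text
scene0 (240, 175) 1067.2045 [473.4  18.9  96. ]
scene0 (262, 185) 1136.6034 [540.6  -4.2  37.5]
scene0 (293, 185) 1074.9452 [ 543.3 -106.7   68.4]
scene0 (256, 232) 986.402 [ 370.8 -103.3   18.4]
scene0 (360, 215) 925.2576 [ 483.4 -326.6   86.2]
scene0 (340, 250) 934.8697 [ 425.1 -309.    13. ]
scene0 (300, 285) 763.81116 [ 226.7 -314.1   69.6]
scene0 (220, 210) 1102.2 [419.3  56.2  -1. ]
side0 (288, 175) 1060.5338 [473.7  29.8  75. ]
side0 (316, 178) 1082.9418 [549.8  21.3  57.1]
side0 (343, 195) 966.1258 [ 560.6 -115.7   70. ]
side0 (268, 228) 941.2665 [ 371.9 -114.3   18.6]
side0 (365, 240) 749.3037 [ 492.6 -339.3   96.9]
side0 (225, 270) 690.12494 [ 231.4 -328.8   90.7]
side0 (330, 290) 758.2259 [ 418.3 -354.5   12. ]
```

View pics/c1.png

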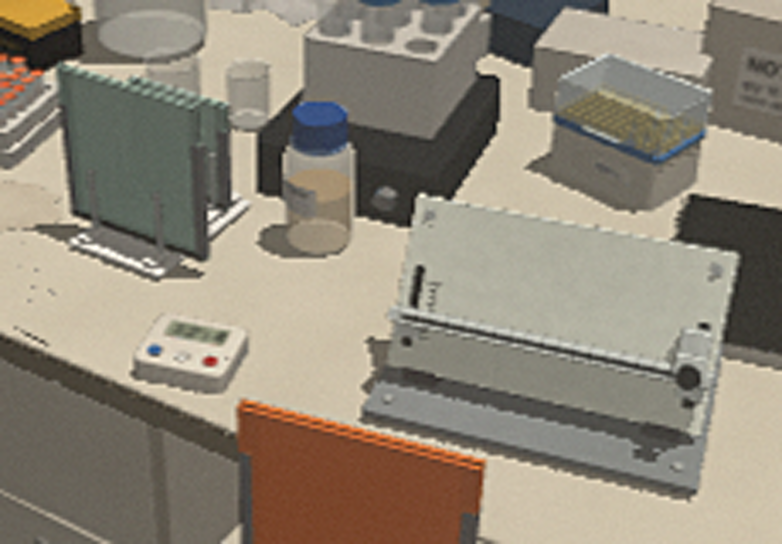

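View pics/c2.png

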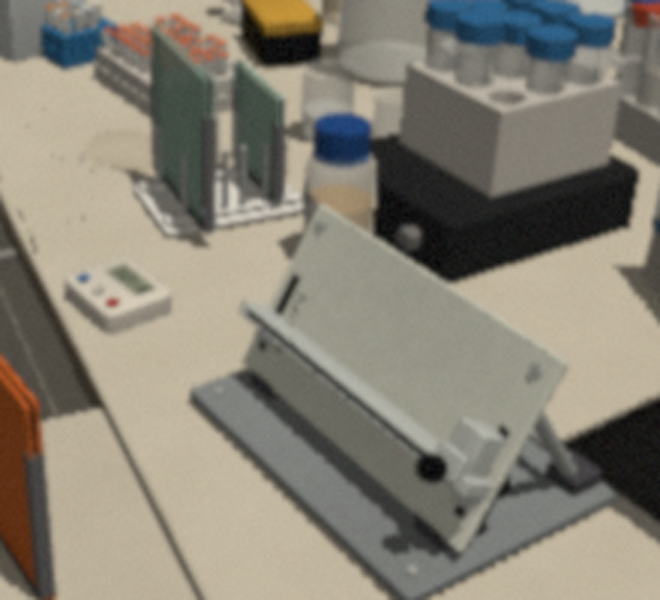

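```bash
cat >> h.py <<'E'
def cloud(s):
    H,W=s['depth'].shape; v,u=np.mgrid[0:H,0:W]; F=f(s); d=s['depth']
    c=np.stack([(u-s['cx'])/F*d,-(v-s['cy'])/F*d,-d],-1); T=np.array(s['T']); return c@T[:3,:3].T+T[:3,3]
def fit(P):
    for _ in range(6):
        c=np.median(P,0) if _==0 else P.mean(0); n=np.linalg.svd(P-P.mean(0),full_matrices=False)[2][2]; r=(P-P.mean(0))@n; k=abs(r)<max(2.0*r.std(),1.0); P=P[k]
    return P.mean(0),n,r.std(),len(P)
E
python3 - <<'E'
from h import *
for n in ['scene0','side0']:
    s=load(n); C=cloud(s); ok=s['depth']>0
    x,y,z=C[...,0],C[...,1],C[...,2]
    tab=ok&(abs(z)<15)&(x>400)&(x<700)&(abs(y)<400)
    print(n,'table z',np.median(z[tab]))
    m=ok&(x>440)&(x<505)&(y>-90)&(y<120)&(z>25)&(z<170)
    # front face of larger
    P=C[m]; c,nn,sd,k=fit(P); print('large',np.round(c,1),np.round(nn,4),sd,k)
    q=P[abs((P-c)@nn)<4]; print(' ext y',np.percentile(q[:,1],[0.5,2,50,98,99.5]),'z',np.percentile(q[:,2],[.5,2,98,99.5,100]))
    m=ok&(x>505)&(x<570)&(y>-70)&(y<100)&(z>30)&(z<150); P=C[m];
    if len(P)>20:
        c,nn,sd,k=fit(P); print('small',np.round(c,1),np.round(nn,4),sd,k, np.percentile(P[:,1],[1,99]),np.percentile(P[:,2],[99,100]))
    # panel: grow
    uv=(370,215) if n=='scene0' else (365,240)
    p0=C[uv[1],uv[0]]; m=ok&(np.linalg.norm(C-p0,axis=-1)<45); c,nn,sd,k=fit(C[m]); 
    for it in range(3):
        m=ok&(abs((C-c)@nn)<4)&(np.linalg.norm(C-c,axis=-1)<140)&(z>60); c,nn,sd,k=fit(C[m])
    print('panel',np.round(c,1),np.round(nn,4),sd,k, 'slope',np.degrees(np.arccos(abs(nn[2]))))
E
```

```text
scene0 table z 0.17529338106368186
large [471.7  23.6  93.9] [-1.      0.0028  0.0042] 1.0288294226226826 1427
 ext y [-43.97629719 -42.7765566   22.25985805  93.87670242  96.61471113] z [ 25.97989868  27.79004518 153.20201336 154.74729253 155.65121672]
small [548.3   6.9  85.8] [-0.9995  0.032  -0.0043] 1.9781278690756499 201 [-68.62702623  82.87679537] [114.99323981 115.97785457]
panel [ 488.8 -336.6   96. ] [-0.847  -0.1738  0.5024] 1.2101336842774926 2711 slope 59.84263559532347
side0 table z 1.8341107576565037
large [473.7  20.6  95.8] [-1.0e+00  3.6e-03 -5.0e-04] 0.5201563096122205 740
 ext y [-44.56304145 -43.5543696   13.80779286  92.81364592  96.06694785] z [ 25.56003916  28.27705898 155.26952351 155.88940137 156.6119192 ]
small [549.7  33.1  78.6] [-1.     -0.0039  0.0072] 1.051971673290094 418 [-14.97433349  87.01519703] [116.13710883 116.99610993]
panel [ 492.3 -342.1   98.1] [-0.8495 -0.1728  0.4985] 0.7439850732868563 3363 slope 60.100680551316174
```

```bash
python3 - <<'E'
from h import *
for n in ['scene0','side0']:
    s=load(n); C=cloud(s); C[...,2]-=0.2 if n=='scene0' else 1.8; ok=s['depth']>0
    uv=(370,215) if n=='scene0' else (365,240)
    p0=C[uv[1],uv[0]]; z=C[...,2]
    m=ok&(np.linalg.norm(C-p0,axis=-1)<45); c,nn,sd,k=fit(C[m])
    for it in range(3):
        m=ok&(abs((C-c)@nn)<3)&(np.linalg.norm(C-c,axis=-1)<150)&(z>25); c,nn,sd,k=fit(C[m])
    if nn[0]<0: nn=-nn
    yaw=np.arctan2(nn[1],nn[0]); a=np.radians(60)
    X=np.array([np.sin(a)*np.cos(yaw),np.sin(a)*np.sin(yaw),-np.cos(a)]);Z=np.array([np.cos(a)*np.cos(yaw),np.cos(a)*np.sin(yaw),np.sin(a)]);Y=np.array([-np.sin(yaw),np.cos(yaw),0])
    print(n,'yaw',np.degrees(yaw),'slope',np.degrees(np.arccos(abs(nn[2]))),c)
    L=np.stack([(C-c)@X,(C-c)@Y,(C-c)@Z],-1)
    zo=(22-c[2])/Z[2]  # panel coordinate of lower end
    L[...,2]-=zo
    on=m
    P=L[on]; 
    for lo in range(10,125,10):
        q=P[(P[:,2]>lo)&(P[:,2]<lo+10)]
        if len(q)>5: print('  z',lo,'y range',np.round(q[:,1].min(),1),np.round(q[:,1].max(),1),len(q))
    for y0 in range(-90,100,20):
        q=P[abs(P[:,1]-y0)<10]; h=q[:,2]; print('  y',y0,'zmax',np.round(h.max(),1), 'gap', [ (round(a,1),round(b,1)) for a,b in zip(np.sort(h)[:-1],np.sort(h)[1:]) if b-a>5])
    # things in front of the panel
    f2=ok&(L[...,0]<-6)&(L[...,0]>-40)&(abs(L[...,1])<130)&(L[...,2]>10)&(L[...,2]<110)
    v,u=np.nonzero(f2)
    Q=L[f2]
    print('front: y',np.percentile(Q[:,1],[0,1,99,100]),'z',np.percentile(Q[:,2],[0,5,50,95,100]))
    pl=ok&(abs(L[...,1])<150)&(abs(L[...,0])<60)&(L[...,2]>-10)&(L[...,2]<140)
    np.save(f'pics/L_{n}.npy',L)
    import collections
    # profile
    for z0 in range(14,90,4):
        r=[]
        for y0 in range(-105,106,15):
            q=L[pl&(abs(L[...,1]-y0)<7.5)&(abs(L[...,2]-z0)<2)]
            r.append(int(round(np.median(q[:,0]))) if len(q) else None)
        print(z0,r)
E
```

```text
scene0 yaw 11.606046231210387 slope 59.903052928467645 [ 480.38696965 -338.76356464   80.92132542]
  z 10 y range -106.7 111.9 364
  z 20 y range -107.0 112.3 348
  z 30 y range -100.4 109.5 51
  z 40 y range -106.2 111.0 192
  z 50 y range -106.9 112.3 343
  z 60 y range -107.2 112.1 334
  z 70 y range -107.1 112.1 377
  z 80 y range -107.0 112.5 389
  z 90 y range -107.3 112.2 375
  z 100 y range -107.1 112.4 377
  z 110 y range -107.0 111.7 375
  z 120 y range -106.1 112.5 169
  y -90 zmax 124.2 gap [(np.float64(31.4), np.float64(49.9))]
  y -70 zmax 123.9 gap [(np.float64(31.2), np.float64(44.2))]
  y -50 zmax 124.3 gap [(np.float64(31.1), np.float64(44.3))]
  y -30 zmax 124.3 gap [(np.float64(31.5), np.float64(44.7))]
  y -10 zmax 123.9 gap [(np.float64(31.5), np.float64(44.4))]
  y 10 zmax 124.1 gap [(np.float64(31.5), np.float64(44.6))]
  y 30 zmax 124.1 gap [(np.float64(31.6), np.float64(44.6))]
  y 50 zmax 124.4 gap [(np.float64(31.5), np.float64(44.7))]
  y 70 zmax 124.2 gap [(np.float64(31.3), np.float64(44.3))]
  y 90 zmax 124.4 gap [(np.float64(31.6), np.float64(44.1))]

[... 2941 characters left out ...]
4, -25, -24, -24, -24, -24, -25, -24]
42 [-11, -30, -34, -23, -21, -22, -23, -23, -20, -21, -24, -22, -19, -24, -23]
46 [0, -29, -43, 0, -1, -2, -1, -5, -1, -3, -3, -3, -4, -2, -5]
50 [2, -25, -29, 0, 0, 0, 0, 0, 0, 0, 1, 0, 0, 1, 0]
54 [0, -22, -25, 0, 0, 0, 0, 0, 0, 0, 0, 0, -1, 0, -1]
58 [1, -18, -24, 0, 0, 0, 0, 0, 0, 0, 0, 0, 0, 0, 0]
62 [1, -19, -23, 0, 0, 0, 0, 0, 0, 0, 0, 1, 0, 0, 0]
66 [1, -14, -22, 0, 0, 0, 0, 0, 0, 0, 0, 0, 0, 0, -1]
70 [0, -7, -1, 0, 0, 0, 0, 0, 0, 0, 0, 0, 0, 1, -1]
74 [0, 1, 0, -1, 0, 0, 0, 0, 0, 0, 0, 0, 1, 0, 0]
78 [1, 1, 0, 0, 0, 0, 0, 1, 0, 0, 0, 0, 0, -1, 0]
82 [2, 1, -1, 0, 0, 0, 0, 0, 0, 0, 0, 0, 0, 0, 0]
86 [2, 0, 0, 0, 0, 0, 1, 0, 0, -1, 0, 0, 0, 0, 0]
```

```bash
python3 - <<'E'
from h import *
for n,ym,c,yaw in [('scene0',2.55,[480.387,-338.764,80.921],11.6),('side0',8.4,[485.029,-344.471,83.218],11.52)]:
    L=np.load(f'pics/L_{n}.npy'); yaw=np.radians(yaw);a=np.radians(60)
    Z=np.array([np.cos(a)*np.cos(yaw),np.cos(a)*np.sin(yaw),np.sin(a)]);Y=np.array([-np.sin(yaw),np.cos(yaw),0])
    o=np.array(c)+Y*ym+Z*(22-c[2])/Z[2]; print(n,'panel origin',np.round(o,1),'top z',)
    L[...,1]-=ym
    for z0 in (52,56,60,64,68):
        q=L[(L[...,0]<-8)&(L[...,0]>-35)&(abs(L[...,1])<115)&(abs(L[...,2]-z0)<2)]
        print(z0,'stop y',np.round(np.sort(q[:,1])[[0,-3,-2,-1]],1), np.round(np.sort(q[:,0])[[0,len(q)//2,-1]],1))
    q=L[(L[...,0]<-8)&(L[...,0]>-28)&(L[...,1]>-50)&(L[...,1]<90)&(L[...,2]>10)&(L[...,2]<80)]
    print('ledge z',np.percentile(q[:,2],[1,50,90,97,99]))
E
```

```text
scene0 panel origin [ 446.6 -343.1   22. ] top z
52 stop y [-103.8  -86.5  -86.   -84.4] [-32.2 -29.1 -25.2]
56 stop y [-103.   -87.2  -85.6  -85.1] [-30.7 -24.1 -19.7]
60 stop y [-104.2  -88.8  -86.7  -84.7] [-26.6 -22.8 -20.1]
64 stop y [-103.2  -87.9  -86.3  -85.9] [-25.7 -23.2 -20.8]
68 stop y [-102.4  -87.1  -85.4  -85. ] [-26.1 -23.1 -20.6]
ledge z [34.81445646 40.68890072 44.57999392 44.81627885 44.91317185]
side0 panel origin [ 448.7 -343.3   22. ] top z
52 stop y [-104.9  -85.9  -85.5  -83.3] [-32.1 -27.4  -8.4]
56 stop y [-104.8  -87.5  -85.7  -83.9] [-29.  -22.4  -8.5]
60 stop y [-104.9  -86.8  -86.5  -83.1] [-25.5 -22.4 -10.9]
64 stop y [-105.4  -86.4  -86.2  -84.7] [-25.1 -22.5  -8.2]
68 stop y [-104.8  -86.7  -86.4  -86.1] [-24.4 -20.7  -8.2]
ledge z [34.67145132 41.75233715 44.19126166 44.44623529 44.55401415]
```

Emit:
servo_tool(
  steps=[
    [[1,0.125,-0.205,0,0,0,-0.124],[1,0.125,-0.205,0,0,0,-0.124],[1,0.125,-0.205,0,0,0,-0.124],[1,0.125,-0.205,0,0,0,-0.124],[1,0.125,-0.205,0,0,0,-0.124],[1,0.125,-0.205,0,0,0,-0.124],[1,0.125,-0.205,0,0,0,-0.124],[1,0.125,-0.205,0,0,0,-0.124],[1,0.125,-0.205,0,0,0,-0.124],[1,0.125,-0.205,0,0,0,-0.124]],
  ],
)

```text
clock: 1.15
position: [405.9, 141.8, 231.3]
tcp_rot: [0.0, 0.71, 0.705, 0.0]
ft_force: [0.9, 0.7, 0.4]
finger_gap: 1.002
```

Emit:
servo_tool(
  steps=[
    [[0,0.09,-0.146,0,0,0,0],[0,0.09,-0.146,0,0,0,0],[0,0.09,-0.146,0,0,0,0],[0,0.085,-0.146,0,0,0,0],[0,0,0,0,0,0,0],[0,0,0,0,0,0,0],[0,0,0,0,0,0,0],[0,0,0,0,0,0,0],[0,0,0,0,0,0,0],[0,0,0,0,0,0,0]],
  ],
)

```text
clock: 2.15
position: [476.3, 27.5, 231.4]
tcp_rot: [0.0, 0.707, 0.707, 0.0]
ft_force: [-0.2, -0.3, -0.1]
finger_gap: 0.501
```

```bash
python3 - <<'E'
from h import *
s=snap('wrist','wrist1'); print(bot.sense()['position'],bot.sense()['tcp_rot'],bot.sense()['q'],bot.sense()['ft_force'])
s2=snap('side','side1'); cv2.imwrite('pics/c3.png',cv2.resize(s2['img'][60:260,180:400],None,fx=3,fy=3,interpolation=2))
C=cloud(s); print(np.round(C[200:420:20,278],1))
E
```

```text
[476.31116635  27.30710669 231.38518882] [7.92381951e-05 7.07309146e-01 7.06904350e-01 6.68628838e-05] [-1.24413022e-01 -4.93416503e-03  1.77324700e+00  8.37758217e-06
  1.37307263e+00 -1.23842199e-01] [-0.19155577 -0.28216259  0.31299971]
[[ 474.7   44.3  153.3]
 [ 474.7   30.8  153.5]
 [ 474.7   17.   153.7]
 [ 474.7    2.   152.6]
 [ 474.7  -12.5  153.9]
 [ 474.8  -28.6  153. ]
 [ 474.6 -151.    -0.7]
 [ 474.7 -179.6   -0.5]
 [ 474.7 -210.4   -1.4]
 [ 474.7 -230.9   10.3]
 [ 474.7 -261.7   11.2]]
```

View pics/wrist1.png

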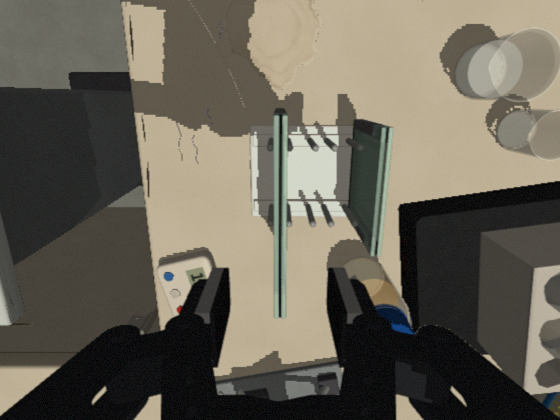

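View pics/c3.png

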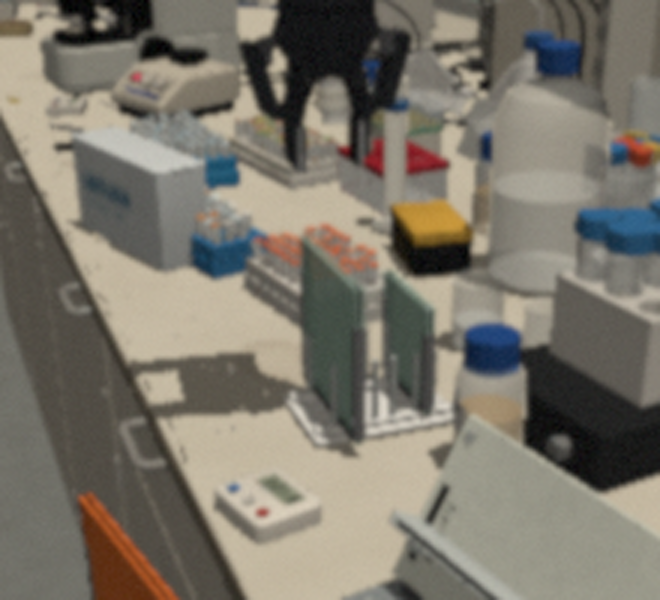

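```bash
python3 - <<'E'
from h import *
s=load('wrist1'); C=cloud(s); m=(abs(C[...,2]-153.6)<6)&(s['depth']>0)&(C[...,0]>460)&(C[...,0]<500); q=C[m]
print(len(q),q.min(0),q.max(0))
for y0 in range(-45,100,15):
    r=q[abs(q[:,1]-y0)<7]; 
    if len(r): print(y0,np.percentile(r[:,0],[2,50,98]).round(1),np.median(r[:,2]).round(1))
E
```

```text
2280 [471.90430655 -43.62832789 147.69945088] [480.66391492  96.53952103 155.34445184]
-45 [471.9 475.8 479.7] 153.2
-30 [471.9 476.2 480.4] 153.4
-15 [472.  474.8 480.3] 153.6
0 [472.  474.7 480.2] 153.5
15 [472.1 474.7 480.1] 153.5
30 [472.1 477.3 480. ] 153.4
45 [472.2 477.2 480.5] 153.3
60 [472.2 477.2 480.3] 153.3
75 [472.2 475.3 480.2] 153.4
90 [472.3 475.9 480.1] 153.3
```

Emit:
servo_tool(
  steps=[
    [[0,0,0,-0.1,0,0,0],[0,0,0,-0.1,0,0,0],[0,0,0,-0.1,0,0,0],[0,0,0,-0.1,0,0,0],[0,0,0,-0.1,0,0,0],[0,0,0,-0.06,0,0,0],[0,0,0,0,0,0,0],[0,0,0,0,0,0,0],[0,0,0,0,0,0,0],[-1,0,0,0,0,0,0]],
  ],
)

```text
clock: 3.25
position: [477.5, 26.7, 120.5]
tcp_rot: [0.001, 0.708, 0.707, 0.001]
ft_force: [0.2, -0.5, -1.0]
finger_gap: 0.342
```

Emit:
servo_tool(
  steps=[
    [[-1,0,0,0,0,0,0],[-1,0,0,0,0,0,0],[-1,0,0,0,0,0,0],[-1,0,0,0,0,0,0],[-1,0,0,0,0,0,0],[-1,0,0,0,0,0,0],[-1,0,0,0,0,0,0],[-1,0,0,0,0,0,0],[-1,0,0,0,0,0,0],[-1,0,0,0,0,0,0]],
  ],
)

```text
clock: 4.25
position: [477.2, 26.7, 120.1]
tcp_rot: [0.001, 0.708, 0.707, 0.001]
ft_force: [-0.3, 0.2, 6.2]
finger_gap: 0.09
```

Emit:
servo_tool(
  steps=[
    [[-1,0,0,0.04,0,0,0],[-1,0,0,0.06,0,0,0],[-1,0,0,0.08,0,0,0],[-1,0,0,0.08,0,0,0],[-1,0,0,0.1,0,0,0],[-1,0,0,0.1,0,0,0],[-1,0,0,0.1,0,0,0],[-1,0,0,0.1,0,0,0],[-1,0,0,0.06,0,0,0],[-1,0,0,0.03,0,0,0]],
  ],
)

```text
clock: 5.25
position: [476.4, 26.8, 270.4]
tcp_rot: [0.0, 0.708, 0.707, 0.0]
ft_force: [-0.5, -0.3, -3.2]
finger_gap: 0.09
```

```bash
python3 - <<'E'
from h import *
s=snap('wrist','wrist2'); print(bot.sense())
s2=snap('side','side2'); cv2.imwrite('pics/c4.png',cv2.resize(s2['img'][20:220,180:400],None,fx=3,fy=3,interpolation=2))
E
```

```text
{'clock': 5.3, 'q': array([-1.25416081e-01, -3.60033427e-02,  1.72149890e+00, -3.89904582e-05,
        1.45480721e+00, -1.23925033e-01]), 'qd': array([ 0.00048755,  0.01473579,  0.01820643,  0.00064214, -0.03409186,
        0.00065562]), 'joint_efforts': array([-2.48607126e-02, -2.81075978e+01, -2.96645629e+01, -1.37379011e-03,
        1.32385539e-01, -1.82298127e-04]), 'position': array([476.67014597,  26.77253719, 270.74553555]), 'tcp_rot': array([5.21095783e-04, 7.07632017e-01, 7.06580861e-01, 3.80505245e-04]), 'ft_force': array([ 0.27279106,  0.10656084, -2.96199423]), 'torque': array([-0.01702846, -0.07095237,  0.01423061]), 'finger_gap': 0.09546192425632452}
```

View pics/c4.png

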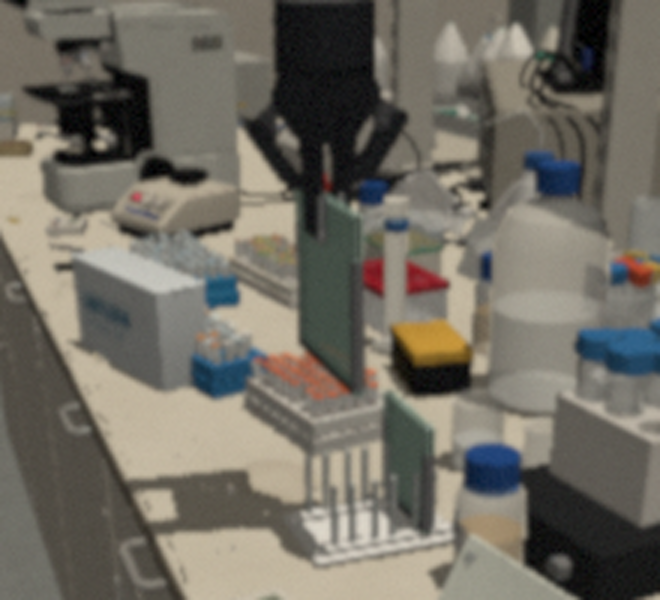

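View pics/wrist2.png

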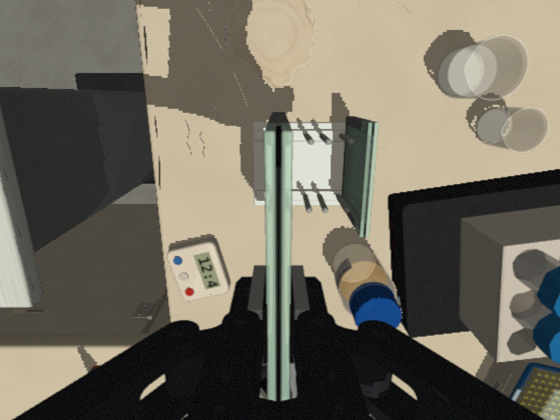

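```bash
cat > tgt.py <<'E'
from h import *
from scipy.spatial.transform import Rotation as R
O=np.array([447.7,-343.2,22.]); W=np.radians(11.55)
RP=(R.from_euler('z',W)*R.from_euler('y',np.pi/6)); X,Y,Z=RP.as_matrix().T
def tcp(x,y,z): # cassette bottom-mid (panel coords) -> TCP
    return O+X*x+Y*(y+0.3)+Z*(z+106)
def inpanel(): 
    s=bot.sense(); p=s['position']-O; F=s['ft_force']; q=s['tcp_rot']; r=R.from_quat(np.r_[q[1:],q[0]])
    r0=R.from_quat([.7071,.7071,0,0]); e=(RP.inv()*r*r0.inv()).as_rotvec(degrees=True)
    return np.round([p@X,p@Y-.3,p@Z-106],2), np.round([F@X,F@Y,F@Z],2), np.round(e,2), round(s['clock'],2), round(s['finger_gap'],3)
E
python3 - <<'E'
from tgt import *
p=bot.sense()['position']
for t in [(-20,-5,65),(-4.3,-15,44.5)]:
    a=tcp(*t); print(t,a.round(1),((a-p)/200).round(3))
print((RP.as_rotvec(degrees=True)/60).round(4)); print('X,Y,Z/200',X/200,Y/200,Z/200)
E
```

```text
(-20, -5, 65) [ 515.4 -334.2  180.1] [ 0.195 -1.805 -0.448]
(-4.3, -15, 44.5) [ 520.7 -343.3  154.5] [ 0.222 -1.85  -0.576]
[-0.0504  0.4983  0.1881]
X,Y,Z/200 [ 0.00424244  0.00086699 -0.0025    ] [-1.00111502e-03  4.89875175e-03 -3.46944695e-20] [0.00244938 0.00050056 0.00433013]
```

Emit:
servo_tool(
  steps=[
    [[-1,0.0195,-0.18,0,-0.005,0.05,0.019],[-1,0.0195,-0.18,0,-0.005,0.05,0.019],[-1,0.0195,-0.18,0,-0.005,0.05,0.019],[-1,0.0195,-0.18,0,-0.005,0.05,0.019],[-1,0.0195,-0.18,0,-0.005,0.05,0.019],[-1,0.0195,-0.18,0,-0.005,0.05,0.019],[-1,0.0195,-0.18,0,-0.005,0.05,0.019],[-1,0.0195,-0.18,0,-0.005,0.05,0.018],[-1,0.0195,-0.18,0,-0.005,0.05,0.018],[-1,0.0195,-0.18,0,-0.005,0.048,0.018]],
  ],
)

```text
clock: 6.35
position: [515.3, -334.3, 267.1]
tcp_rot: [-0.166, 0.611, 0.748, -0.201]
ft_force: [0.7, 0.4, -3.5]
finger_gap: 0.09
```

Emit:
servo_tool(
  steps=[
    [[-1,0,0,0,0,0,0],[-1,0,0,-0.07,0,0,0],[-1,0,0,-0.07,0,0,0],[-1,0,0,-0.07,0,0,0],[-1,0,0,-0.07,0,0,0],[-1,0,0,-0.03,0,0,0],[-1,0,0,0,0,0,0],[-1,0,0,0,0,0,0],[-1,0,0,0,0,0,0],[-1,0,0,0,0,0,0]],
  ],
)

```text
clock: 7.35
position: [515.9, -333.5, 208.3]
tcp_rot: [-0.163, 0.612, 0.747, -0.2]
ft_force: [-0.3, -0.7, -3.5]
finger_gap: 0.091
```

```bash
python3 - <<'E'
from tgt import *
print(*inpanel(),bot.sense()['position'])
s2=snap('side','side3'); cv2.imwrite('pics/c5.png',cv2.resize(s2['img'][70:330,260:480],None,fx=2.3,fy=2.3,interpolation=2))
s2=snap('scene','scene3'); cv2.imwrite('pics/c6.png',cv2.resize(s2['img'][110:290,270:450],None,fx=3,fy=3,interpolation=2))
E
```

```text
[-33.56  -4.48  89.73] [ 1.36 -0.6  -3.31] [-0.01 -0.1  -0.18] 7.35 0.091 [ 515.94511657 -333.51615013  208.28624877]
```

View pics/c5.png

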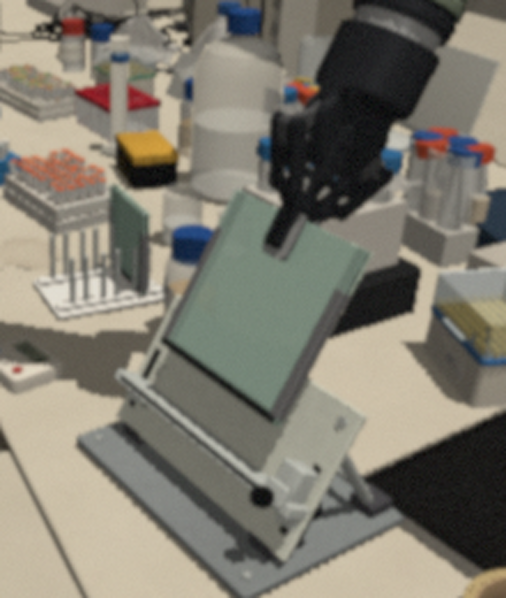

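View pics/c6.png

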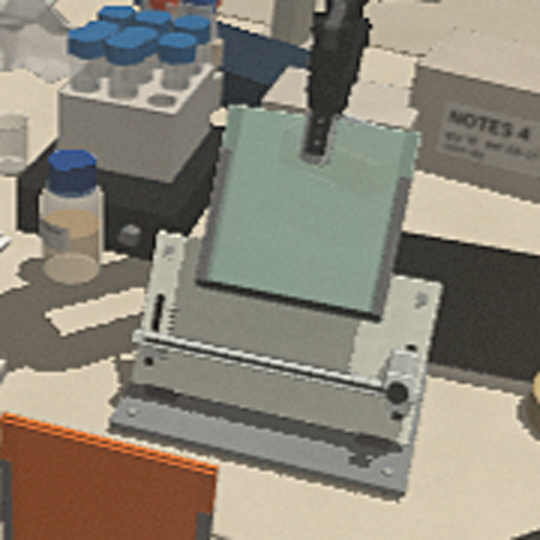

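```bash
cat > rel.py <<'E'
from tgt import *
# panel frames per camera (raw camera coords: origin with z offset re-added)
CO={'scene':np.array([446.6,-343.1,22.2]),'side':np.array([448.7,-343.3,23.8])}
CW={'scene':11.6,'side':11.52}
def rel(cam,s,xr=(-60,5),zc=20):
    w=np.radians(CW[cam]); M=(R.from_euler('z',w)*R.from_euler('y',np.pi/6)).as_matrix()
    L=(cloud(s)-CO[cam])@M; img=s['img'].astype(int)
    g=(img[...,1]-img[...,2]>8)
    m=(s['depth']>0)&g&(L[...,0]>xr[0])&(L[...,0]<xr[1])&(abs(L[...,1]+10)<90)&(L[...,2]>zc)&(L[...,2]<260)
    P=L[m]; c,n,sd,k=fit(P); n=n*np.sign(n[0])
    q=P[abs((P-c)@n)<3]
    # bounds within central bands
    a=q[abs(q[:,2]-c[2])<35]; b=q[abs(q[:,1]-c[1])<35]
    print(cam,'face x at ctr',c.round(1),'n',n.round(4),'sd',round(sd,2),k,'y',np.percentile(a[:,1],[.5,99.5]).round(1),'z',np.percentile(b[:,2],[.5,99.5]).round(1))
    full=(s['depth']>0)&(abs((L-c)@n)<3)&(abs(L[...,1]+10)<95)&(L[...,2]>zc)&(L[...,2]<260)
    q=L[full]
    # edges with all colours: y extents over z bands -> in-plane tilt
    for z0 in np.arange(c[2]-40,c[2]+45,20):
        a=q[abs(q[:,2]-z0)<4]; print('   z',round(z0),'y',a[:,1].min().round(1),a[:,1].max().round(1),end='')
    print()
    for y0 in np.arange(c[1]-40,c[1]+45,20):
        a=q[abs(q[:,1]-y0)<4]; print('   y',round(y0),'z',a[:,2].min().round(1),a[:,2].max().round(1),end='')
    print()
E
python3 - <<'E'
from rel import *
for c in ['scene','side']: rel(c,load(c+'3'),zc=60)
E
```

```text
scene face x at ctr [-37.5  -5.9 161.9] n [ 1.     -0.0036  0.0012] sd 1.13 2836 y [-65.1  56.9] z [ 96.1 227.7]
   z 122 y -73.2 65.8   z 142 y -73.4 65.5   z 162 y -73.7 66.3   z 182 y -73.2 66.0   z 202 y -73.8 65.1
   y -46 z 89.0 228.6   y -26 z 88.9 227.7   y -6 z 88.9 193.9   y 14 z 89.8 228.6   y 34 z 89.0 227.9
side face x at ctr [-37.6  -9.5 160.1] n [ 1.     -0.0039  0.0043] sd 0.71 3534 y [-65.7  56. ] z [ 94.7 226.4]
   z 120 y -73.7 66.1   z 140 y -74.1 66.4   z 160 y -74.0 65.5   z 180 y -74.7 65.5   z 200 y -74.0 65.6
   y -49 z 88.2 227.6   y -29 z 88.8 228.1   y -9 z 88.4 238.0   y 11 z 88.4 195.9   y 31 z 89.1 227.9
```

Emit:
servo_tool(
  steps=[
    [[-1,-0.001,-0.0027,-0.0274,0,0,0],[-1,-0.001,-0.0027,-0.0274,0,0,0],[-1,-0.001,-0.0027,-0.0274,0,0,0],[-1,-0.001,-0.0027,-0.0274,0,0,0],[-1,-0.001,-0.0027,-0.0274,0,0,0],[-1,-0.001,-0.0027,-0.0274,0,0,0],[-1,0,-0.0027,-0.0274,0,0,0],[-1,0,-0.0027,-0.0274,0,0,0],[-1,0,0,0,0,0,0],[-1,0,0,0,0,0,0]],
  ],
)

```text
clock: 8.45
position: [514.2, -337.5, 163.3]
tcp_rot: [-0.164, 0.612, 0.747, -0.2]
ft_force: [0.1, 1.1, -2.3]
finger_gap: 0.093
```

```bash
python3 - <<'E'
from rel import *
print(*inpanel())
for c in ['scene','side']: rel(c,snap(c,c+'4'),xr=(-30,-10),zc=47)
E
```

```text
[-13.21  -8.05  49.51] [ 1.46  1.1  -1.8 ] [ 0.07 -0.   -0.13] 8.45 0.093
scene face x at ctr [-17.2  -9.5 122. ] n [ 1.0e+00 -2.7e-03  9.0e-04] sd 1.19 2740 y [-68.4  53.6] z [ 56.1 187.7]
   z 82 y -76.1 62.2   z 102 y -76.7 62.9   z 122 y -77.0 62.8   z 142 y -77.2 61.5   z 162 y -77.0 61.5
   y -49 z 48.8 188.3   y -29 z 48.9 187.7   y -9 z 49.4 153.8   y 11 z 49.7 187.8   y 31 z 49.5 188.7
side face x at ctr [-17.4 -12.8 121.2] n [ 1.     -0.0025  0.0021] sd 0.73 3394 y [-69.3  53. ] z [ 55.  187.1]
   z 81 y -78.1 62.0   z 101 y -78.2 62.8   z 121 y -78.0 62.9   z 141 y -77.6 63.2   z 161 y -77.5 62.5
   y -53 z 49.1 188.3   y -33 z 49.3 187.9   y -13 z 49.7 168.1   y 7 z 49.6 227.0   y 27 z 49.0 188.4
```

Emit:
servo_tool(
  steps=[
    [[-1,0.0056,-0.0023,-0.0029,0,0,0],[-1,0.0056,-0.0023,-0.0029,0,0,0],[-1,0.0056,-0.0023,-0.0029,0,0,0],[-1,0.0056,-0.0023,-0.0029,0,0,0],[-1,0.0056,-0.0023,-0.0029,0,0,0],[-1,0.0056,-0.0023,-0.0029,0,0,0],[-1,0,0,0,0,0,0],[-1,0,0,0,0,0,0],[-1,0,0,0,0,0,0],[-1,0,0,0,0,0,0]],
  ],
)

```text
clock: 9.55
position: [521.0, -340.3, 160.0]
tcp_rot: [-0.164, 0.612, 0.747, -0.2]
ft_force: [0.1, 0.7, -3.1]
finger_gap: 0.092
```

```bash
python3 -c "
from tgt import *
print(*inpanel())"
```

```text
[ -6.34 -12.14  49.71] [ 1.77  0.67 -2.6 ] [ 0.06 -0.02 -0.14] 9.55 0.092
```

Emit:
servo_tool(
  steps=[
    [[-1,-0.0017,-0.0003,-0.003,0,0,0],[-1,-0.0017,-0.0004,-0.003,0,0,0],[-1,-0.0017,-0.0003,-0.003,0,0,0],[-1,-0.0017,-0.0004,-0.003,0,0,0],[-1,-0.0017,-0.0003,-0.003,0,0,0],[-1,0,0,0,0,0,0],[-1,0,0,0,0,0,0],[-1,0,0,0,0,0,0],[-1,0,0,0,0,0,0],[-1,0,0,0,0,0,0]],
  ],
)

```text
clock: 10.55
position: [519.3, -340.6, 157.0]
tcp_rot: [-0.164, 0.612, 0.747, -0.2]
ft_force: [-0.5, -0.1, -2.8]
finger_gap: 0.092
```

```bash
python3 -c "
from tgt import *
print(*inpanel())"
```

```text
[ -6.27 -12.14  46.26] [ 0.98 -0.02 -2.63] [ 0.06 -0.02 -0.14] 10.55 0.092
```

Emit:
servo_tool(
  steps=[
    [[-1,0.0013,0.0003,-0.0007,0,0,0],[-1,0.0013,0.0003,-0.0008,0,0,0],[-1,0.0013,0.0002,-0.0007,0,0,0],[-1,0.0013,0.0003,-0.0008,0,0,0],[-1,0.0013,0.0002,-0.0007,0,0,0],[-1,0,0,0,0,0,0],[-1,0,0,0,0,0,0],[-1,0,0,0,0,0,0],[-1,0,0,0,0,0,0],[-1,0,0,0,0,0,0]],
  ],
)

```text
clock: 11.55
position: [520.6, -340.4, 156.2]
tcp_rot: [-0.164, 0.612, 0.747, -0.2]
ft_force: [0.1, -0.1, -2.4]
finger_gap: 0.093
```

```bash
python3 -c "
from tgt import *
print(*inpanel())"
```

```text
[ -4.77 -12.13  46.23] [ 1.27 -0.16 -2.06] [ 0.06 -0.02 -0.14] 11.55 0.093
```

Emit:
servo_tool(
  steps=[
    [[-1,-0.0005,-0.0001,-0.0009,0,0,0],[-1,-0.0005,-0.0001,-0.0009,0,0,0],[-1,-0.0005,-0.0001,-0.0009,0,0,0],[-1,-0.0005,-0.0001,-0.0009,0,0,0],[-1,-0.0005,-0.0001,-0.0009,0,0,0],[-1,0,0,0,0,0,0],[-1,0,0,0,0,0,0],[-1,0,0,0,0,0,0],[-1,0,0,0,0,0,0],[-1,0,0,0,0,0,0]],
  ],
)

```text
clock: 12.55
position: [520.3, -340.4, 155.6]
tcp_rot: [-0.164, 0.612, 0.748, -0.2]
ft_force: [1.5, 1.3, 1.1]
finger_gap: 0.09
```

```bash
python3 -c "
from tgt import *
print(*inpanel())"
```

```text
[ -4.73 -12.11  45.58] [0.97 1.01 1.87] [ 0.05 -0.04 -0.14] 12.55 0.09
```

Emit:
servo_tool(
  steps=[
    [[-1,0.0007,0.0001,0.0013,0,0,0],[-1,0.0003,-0.0015,0,0,0,0],[-1,0.0003,-0.0015,0,0,0,0],[-1,0.0003,-0.0015,0,0,0,0],[-1,0.0003,-0.0015,0,0,0,0],[-1,0.0003,-0.0015,0,0,0,0],[-1,0.0003,-0.0015,0,0,0,0],[-1,0.0003,-0.0015,0,0,0,0],[-1,0.0003,-0.0015,0,0,0,0],[-1,0,0,0,0,0,0]],
  ],
)

```text
clock: 13.55
position: [520.9, -342.7, 155.7]
tcp_rot: [-0.164, 0.612, 0.748, -0.2]
ft_force: [1.9, 5.0, 2.1]
finger_gap: 0.091
```

```bash
python3 -c "
from tgt import *
print(*inpanel(),bot.sense()['torque'])"
```

```text
[ -4.72 -14.51  45.71] [1.44 4.52 3.26] [ 0.06 -0.04 -0.14] 13.55 0.091 [ 0.80202629 -0.22227535 -0.29375078]
```

Emit:
servo_tool(
  steps=[
    [[-1,0.0003,-0.0015,0,0,0,0],[-1,0.0003,-0.0015,0,0,0,0],[-1,0,0,0,0,0,0],[-1,0,0,0,0,0,0],[-1,0,0,0,0,0,0],[-1,0,0,0,0,0,0],[-1,0,0,0,0,0,0],[-1,0,0,0,0,0,0],[-1,0,0,0,0,0,0],[-1,0,0,0,0,0,0]],
  ],
)

```text
clock: 14.55
position: [521.0, -343.4, 155.7]
tcp_rot: [-0.164, 0.612, 0.748, -0.2]
ft_force: [2.0, 4.9, 3.3]
finger_gap: 0.09
```

```bash
python3 -c "
from rel import *
print(*inpanel(),bot.sense()['torque'])
for c in ['scene','side']: rel(c,snap(c,c+'5'),xr=(-16,-3),zc=43)
s2=load('side5'); cv2.imwrite('pics/c7.png',cv2.resize(s2['img'][120:330,290:470],None,fx=2.8,fy=2.8,interpolation=2))
s2=load('scene5'); cv2.imwrite('pics/c8.png',cv2.resize(s2['img'][130:290,290:430],None,fx=3.5,fy=3.5,interpolation=2))
"
```

```text
[ -4.69 -15.13  45.71] [0.9  4.38 4.29] [ 0.06 -0.04 -0.14] 14.55 0.09 [ 0.72293733 -0.27833868 -0.35512333]
scene face x at ctr [ -8.9 -15.6 118. ] n [ 1.     -0.0019 -0.0013] sd 1.19 2668 y [-75.4  46.4] z [ 52.4 184. ]
   z 78 y -83.1 56.3   z 98 y -83.7 54.8   z 118 y -84.0 55.4   z 138 y -84.2 55.6   z 158 y -84.0 55.2
   y -56 z 44.2 183.4   y -36 z 44.6 242.1   y -16 z 44.8 150.5   y 4 z 45.0 184.7   y 24 z 45.7 183.4
side face x at ctr [ -8.9 -19.8 117.4] n [ 1.     -0.0028  0.0015] sd 0.76 3508 y [-76.5  45.7] z [ 50.8 183.3]
   z 77 y -84.2 57.3   z 97 y -83.8 56.1   z 117 y -84.8 55.6   z 137 y -84.2 56.9   z 157 y -84.4 55.6
   y -60 z 43.7 183.6   y -40 z 43.0 183.9   y -20 z 43.3 171.9   y 0 z 43.6 222.8   y 20 z 43.4 184.2
```

View pics/c7.png

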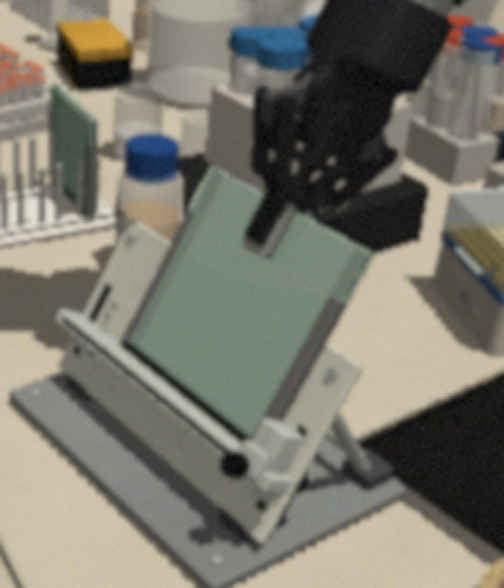

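View pics/c8.png

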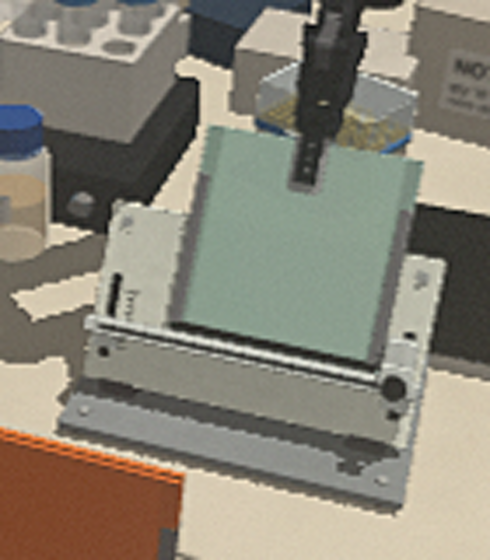

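Emit:
servo_tool(
  steps=[
    [[-1,0.0002,-0.001,0,0,0,0],[-1,0.0002,-0.001,0,0,0,0],[-1,0.0002,-0.001,0,0,0,0],[-1,0.0002,-0.001,0,0,0,0],[-1,0,0,0,0,0,0],[-1,0,0,0,0,0,0],[-1,0,0,0,0,0,0],[-1,0,0,0,0,0,0],[-1,0,0,0,0,0,0],[-1,0,0,0,0,0,0]],
  ],
)

```text
clock: 15.65
position: [521.1, -344.0, 155.7]
tcp_rot: [-0.164, 0.612, 0.748, -0.2]
ft_force: [1.2, 4.4, 2.1]
finger_gap: 0.098
```

```bash
python3 -c "
from rel import *
print(*inpanel(),bot.sense()['torque'])
"
```

```text
[ -4.71 -15.83  45.71] [0.77 4.08 2.84] [ 0.07 -0.03 -0.14] 15.65 0.098 [ 0.80255248 -0.23050686 -0.37051299]
```

Still plain friction (constant ~4 N); continue.

Emit:
servo_tool(
  steps=[
    [[-1,0.0002,-0.001,0,0,0,0],[-1,0.0002,-0.001,0,0,0,0],[-1,0.0002,-0.001,0,0,0,0],[-1,0.0002,-0.001,0,0,0,0],[-1,0,0,0,0,0,0],[-1,0,0,0,0,0,0],[-1,0,0,0,0,0,0],[-1,0,0,0,0,0,0],[-1,0,0,0,0,0,0],[-1,0,0,0,0,0,0]],
  ],
)

```text
clock: 16.65
position: [521.3, -344.3, 155.9]
tcp_rot: [-0.164, 0.612, 0.747, -0.2]
ft_force: [1.7, 6.2, 3.6]
finger_gap: 0.092
```

```bash
python3 -c "
from rel import *
print(*inpanel(),bot.sense()['torque'])
"
```

```text
[ -4.7  -16.09  45.85] [0.73 5.71 4.57] [ 0.13 -0.03 -0.12] 16.65 0.092 [ 1.02942956 -0.13340297 -0.6087714 ]
```

```bash
python3 -c "
from rel import *
for c in ['scene','side']: rel(c,snap(c,c+'6'),xr=(-16,-3),zc=43)
"
```

```text
scene face x at ctr [ -8.8 -16.8 119. ] n [ 1.0e+00 -3.1e-03  8.0e-04] sd 1.2 2673 y [-76.3  45.3] z [ 52.4 184.1]
   z 79 y -84.3 55.4   z 99 y -84.5 55.6   z 119 y -84.8 54.2   z 139 y -85.0 54.9   z 159 y -84.4 54.5
   y -57 z 44.3 183.5   y -37 z 44.5 184.7   y -17 z 45.8 150.5   y 3 z 45.2 185.2   y 23 z 44.4 185.2
side face x at ctr [ -8.9 -21.  117.5] n [ 1.     -0.0025  0.0015] sd 0.76 3505 y [-77.   44.6] z [ 50.8 183.4]
   z 77 y -85.7 56.9   z 97 y -85.0 55.9   z 117 y -85.0 53.8   z 137 y -85.3 55.0   z 157 y -85.7 53.1
   y -61 z 43.8 183.6   y -41 z 44.1 183.8   y -21 z 43.5 188.2   y -1 z 43.3 156.3   y 19 z 43.7 184.8
```

Emit:
servo_tool(
  steps=[
    [[-1,-0.0003,0.0015,0,0,0,0],[-1,0.0009,0.0002,-0.0005,0,0,0],[-1,0.0009,0.0002,-0.0005,0,0,0],[-1,0.0009,0.0002,-0.0005,0,0,0],[-1,0,0,0,0,0,0],[-1,0,0,0,0,0,0],[-1,0,0,0,0,0,0],[-1,0,0,0,0,0,0],[-1,0,0,0,0,0,0],[-1,0,0,0,0,0,0]],
  ],
)

```text
clock: 17.75
position: [521.4, -344.2, 155.8]
tcp_rot: [-0.164, 0.612, 0.747, -0.2]
ft_force: [1.0, 6.2, 3.8]
finger_gap: 0.09
```

```bash
python3 -c "
from rel import *
print(*inpanel(),bot.sense()['torque'])
"
```

```text
[ -4.55 -16.02  45.82] [0.06 5.86 4.39] [ 0.11  0.03 -0.13] 17.75 0.09 [ 0.86691874  0.01075293 -0.48877999]
```

Emit:
servo_tool(
  steps=[
    [[-0.75,0,0,0,0,0,0],[-0.7,0,0,0,0,0,0],[-0.65,0,0,0,0,0,0],[-0.6,0,0,0,0,0,0],[-0.5,0,0,0,0,0,0],[-0.4,0,0,0,0,0,0],[-0.4,0,0,0,0,0,0],[-0.4,0,0,0,0,0,0],[-0.4,0,0,0,0,0,0],[-0.4,0,0,0,0,0,0]],
  ],
)

```text
clock: 18.75
position: [521.7, -344.6, 155.3]
tcp_rot: [-0.164, 0.612, 0.747, -0.2]
ft_force: [0.0, 1.3, 0.0]
finger_gap: 0.302
```

```bash
python3 -c "
from rel import *
print(*inpanel(),bot.sense()['torque'])
for c in ['scene','side']: rel(c,snap(c,c+'7'),xr=(-16,-3),zc=43)
"
```

```text
[ -4.15 -16.51  45.53] [0.22 1.22 0.16] [ 0.06 -0.02 -0.14] 18.75 0.302 [ 0.03905598 -0.2651157  -0.03002667]
scene face x at ctr [ -8.6 -16.2 118.1] n [ 1.e+00 -2.e-04 -8.e-03] sd 1.18 2683 y [-75.7  46.2] z [ 52.1 183.6]
   z 78 y -84.3 55.3   z 98 y -84.5 54.6   z 118 y -84.0 55.7   z 138 y -84.2 55.4   z 158 y -84.4 54.7
   y -56 z 44.5 183.6   y -36 z 44.4 249.4   y -16 z 44.5 150.9   y 4 z 44.2 184.0   y 24 z 44.4 183.7
side face x at ctr [ -8.7 -20.4 116.9] n [ 1.0e+00 -3.0e-04 -3.4e-03] sd 0.74 3481 y [-76.2  45.5] z [ 50.5 183. ]
   z 77 y -85.5 55.8   z 97 y -84.9 55.9   z 117 y -85.2 55.1   z 137 y -84.1 56.6   z 157 y -84.8 54.4
   y -60 z 43.6 183.6   y -40 z 43.8 183.8   y -20 z 43.7 184.0   y 0 z 43.6 148.5   y 20 z 43.5 184.0
```

Emit:
servo_tool(
  steps=[
    [[-0.3,0.0049,0.001,0.0087,0,0,0],[-0.3,0.0098,0.002,0.0174,0,0,0],[-0.3,0.0245,0.005,0.0433,0,0,0],[-0.3,0.0245,0.005,0.0433,0,0,0],[-0.3,0.0245,0.005,0.0433,0,0,0],[-0.3,0.0245,0.005,0.0433,0,0,0],[-0.3,0.0245,0.005,0.0433,0,0,0],[-0.3,0.0245,0.005,0.0433,0,0,0],[-0.3,0.0245,0.005,0.0433,0,0,0],[-0.3,0,0,0,0,0,0]],
  ],
)

```text
clock: 19.85
position: [560.2, -337.2, 223.0]
tcp_rot: [-0.162, 0.612, 0.748, -0.2]
ft_force: [1.3, 0.2, 0.2]
finger_gap: 0.35
```

```bash
python3 -c "
from rel import *
print(*inpanel())
for c in ['scene','side']: rel(c,snap(c,c+'8'),xr=(-16,-3),zc=43)
s2=load('side8'); cv2.imwrite('pics/c9.png',cv2.resize(s2['img'][120:330,270:470],None,fx=2.8,fy=2.8,interpolation=2))
s2=load('scene8'); cv2.imwrite('pics/c10.png',cv2.resize(s2['img'][130:290,200:430],None,fx=3.4,fy=3.4,interpolation=2))
# gap between stop and cassette edge: depth profile
for n in ['scene','side']:
    s=load(n+'8'); M=(R.from_euler('z',np.radians(CW[n]))*R.from_euler('y',np.pi/6)).as_matrix(); L=(cloud(s)-CO[n])@M
    for z0 in (55,60,65,69):
        q=L[(abs(L[...,2]-z0)<2)&(abs(L[...,1]+85)<8)&(L[...,0]>-40)&(L[...,0]<10)]; q=q[np.argsort(q[:,1])]; print(n,z0,[(round(a,1),round(b)) for a,b in q[:,[1,0]]])
"
```

```text
[ -3.98 -16.98 123.78] [ 1.01 -0.05  0.79] [-0.07 -0.16 -0.18] 19.85 0.35
scene face x at ctr [ -8.6 -16.  119.8] n [ 1.0e+00 -6.0e-04 -5.3e-03] sd 1.2 2845 y [-75.9  46.3] z [ 52.3 183.9]
   z 80 y -84.3 55.5   z 100 y -84.5 55.4   z 120 y -83.6 55.5   z 140 y -84.2 55.8   z 160 y -84.4 55.1
   y -56 z 44.5 183.6   y -36 z 44.7 184.4   y -16 z 44.4 183.6   y 4 z 45.6 184.5   y 24 z 44.5 183.7
side face x at ctr [ -8.7 -19.4 120.2] n [ 1.0e+00 -4.0e-04 -3.7e-03] sd 0.74 3681 y [-78.6  46.5] z [ 50.6 183.3]
   z 80 y -84.6 55.0   z 100 y -84.8 54.7   z 120 y -85.0 56.0   z 140 y -85.0 55.7   z 160 y -84.2 57.2
   y -59 z 43.4 183.6   y -39 z 43.6 183.9   y -19 z 43.7 184.1   y 1 z 43.8 183.7   y 21 z 43.7 184.0
scene 55 [(np.float64(-92.2), -25), (np.float64(-91.8), -21), (np.float64(-90.1), -25), (np.float64(-89.7), -25), (np.float64(-88.1), -31), (np.float64(-87.6), -24), (np.float64(-86.0), -31), (np.float64(-85.5), -24), (np.float64(-83.4), -14), (np.float64(-82.8), -9), (np.float64(-80.7), -10), (np.float64(-80.3), -9), (np.float64(-78.6), -9), (np.float64(-78.1), -7)]
scene 60 [
[... 2309 characters left out ...]
at64(-90.2), 1), (np.float64(-90.1), -19), (np.float64(-90.1), -5), (np.float64(-89.9), -7), (np.float64(-89.8), 1), (np.float64(-89.7), -22), (np.float64(-89.1), -1), (np.float64(-89.0), -15), (np.float64(-88.7), -22), (np.float64(-88.7), -12), (np.float64(-87.5), -8), (np.float64(-87.2), -21), (np.float64(-87.1), 1), (np.float64(-86.6), -22), (np.float64(-86.2), -22), (np.float64(-85.9), -17), (np.float64(-85.6), 0), (np.float64(-85.4), -11), (np.float64(-85.2), -6), (np.float64(-84.9), -1), (np.float64(-84.5), -7), (np.float64(-83.3), -10), (np.float64(-83.0), 0), (np.float64(-82.7), -11), (np.float64(-79.6), -9), (np.float64(-78.3), -8), (np.float64(-77.5), -10), (np.float64(-77.4), -8)]
```

View pics/c9.png

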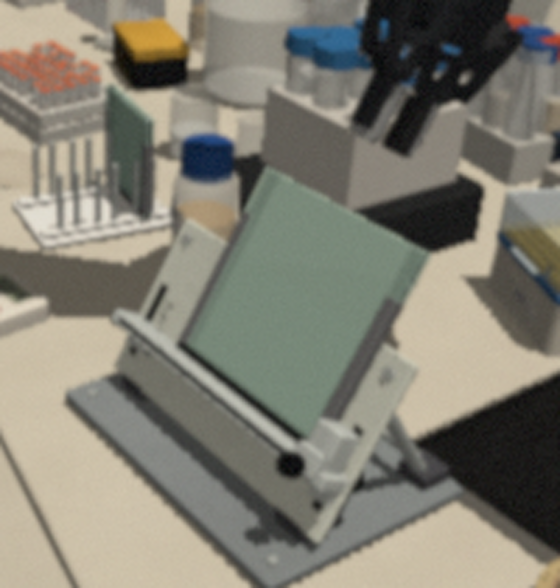

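View pics/c10.png

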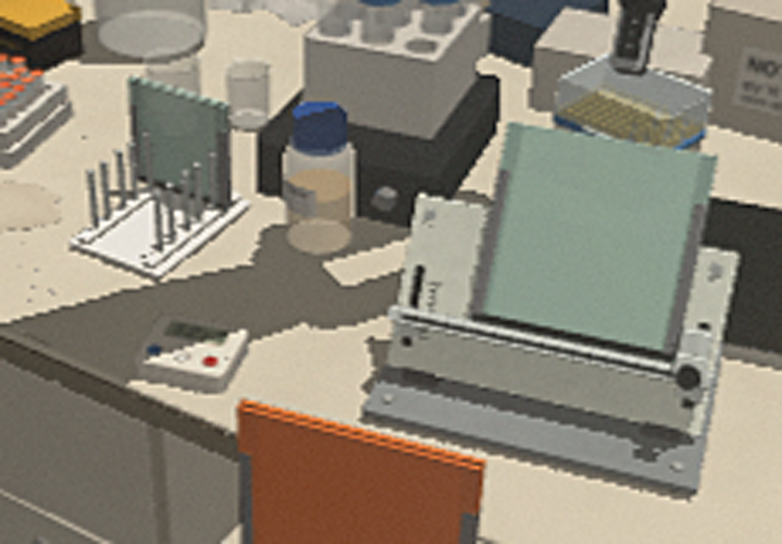

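Emit:
servo_tool(
  steps=[
    [[-0.3,0,0,0.05,0,0,0],[-0.3,0,0,0.05,0,0,0],[-0.3,0,0,0.05,0,0,0],[-0.3,0,0,0,0,0,0],[-0.3,0,0,0,0,0,0],[-0.3,0,0,0,0,0,0],[-0.3,0,0,0,0,0,0],[-0.3,0,0,0,0,0,0],[-0.3,0,0,0,0,0,0],[-0.3,0,0,0,0,0,0]],
  ],
)

```text
clock: 20.95
position: [558.8, -337.0, 250.9]
tcp_rot: [-0.164, 0.612, 0.747, -0.2]
ft_force: [0.3, -0.2, 0.0]
finger_gap: 0.346
```

```bash
python3 -c "
from rel import *
for c in ['scene','side']: rel(c,snap(c,c+'9'),xr=(-16,-3),zc=43)
for n in ['scene','side']:
    a=load(n+'0');b=load(n+'9')
    for nm,p in [('bottle',(293,185) if n=='scene' else (343,195)),('timer',(256,232) if n=='scene' else (268,228)),('small',(270,195) if n=='scene' else (316,178))]: print(n,nm,pt(a,*p).round(1),pt(b,*p).round(1))
print(bot.sense()['ft_force']); print(bot.finish_job())
"
```

```text
scene face x at ctr [ -8.6 -16.3 119.9] n [ 1.0e+00  2.0e-04 -4.3e-03] sd 1.18 2799 y [-76.1  46.1] z [ 52.2 183.7]
   z 80 y -83.9 55.7   z 100 y -83.3 54.9   z 120 y -83.5 54.4   z 140 y -83.8 55.4   z 160 y -84.4 54.8
   y -56 z 44.3 183.5   y -36 z 44.3 183.6   y -16 z 44.6 253.9   y 4 z 44.3 184.4   y 24 z 44.9 183.7
side face x at ctr [ -8.7 -19.4 120.3] n [ 1.      0.0011 -0.0034] sd 0.74 3670 y [-77.1  46.1] z [ 50.6 183.3]
   z 80 y -85.3 55.2   z 100 y -85.3 56.1   z 120 y -84.8 56.0   z 140 y -85.1 55.6   z 160 y -83.5 55.3
   y -59 z 43.4 183.5   y -39 z 43.6 184.0   y -19 z 43.7 259.2   y 1 z 43.8 183.7   y 21 z 44.0 184.1
scene bottle [ 543.3 -106.7   68.4] [ 545.1 -105.6   67.1]
scene timer [ 370.8 -103.3   18.4] [ 372.  -102.4   17.3]
scene small [560.9 -17.1  -3.2] [555.8 -20.6   0.7]
side bottle [ 560.6 -115.7   70. ] [ 559.5 -117.6   71.1]
side timer [ 371.9 -114.3   18.6] [ 372.5 -112.4   17.4]
side small [549.8  21.3  57.1] [550.2  22.   56.7]
[ 0.39346751  0.3527979  -0.32953125]
the job is handed in; nothing more can be done
None
```

The larger cassette is on the pouring stand, released and seated in the corner. I handed the job in at about 21 s of the 54 s allowed.

I lifted it straight out of the front place in the rack and tilted it to match the panel. I lowered it until it touched the ledge at about 4 N, slid it right until it met the side stop, then pressed it lightly onto the panel. After that I opened the gripper and drew back up the slope.

**Last checks, from both cameras:**
- **Ledge:** the bottom edge measures 43.5–44.5 mm up the panel. I measured the ledge's upper side at 44.5 mm, so it is down on the ledge.
- **Panel:** the front face stands 8.6–8.7 mm off the panel, which matches the cassette's 8.6 mm thickness, so the back is flat.
- **Squareness:** the face is parallel to the panel within about 0.3°.
- **Side stop:** the right edge measures about −83.8 mm in the scene view and −85 mm in the side view, against the stop at about −85 mm. The views disagree by about 1 mm, but the gap is under the 2.5 mm limit in both. I also felt the stop before letting go: the cassette stopped moving while the push continued.
- **Bystanders:** the bottle and timer read within about 2 mm of where they started. The small cassette reads within 1 mm in the side view. My scene-view check point for it landed on the bench behind it, so that reading says nothing, but it looks unmoved in the picture.
- **Robot:** the force on the tool after it drew back was within sensor noise, so it is touching nothing.

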